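Nest a flipped channel over two upturned ones

TASK

Two aluminium U-channels lie side by side in the blue packing cradle with their open sides up. From the grey sloping stand take the channel that lies with its flat back outwards (not the one whose open side faces you, which stays there) and nest it open side down over the middle of the two, so that one of its legs stands in the trough of each, it lies level and its ends line up with theirs. Lower it in rather than dropping it, let go, and leave the other things where they are.

Things in the scene. Friction and masses are not known exactly. Their poses are not given: they have to be found in the camera images.
- roof_mid (a point): Centre (mid length, mid width, half-way up) of the aluminium U-channel to move: 150 long, 60 wide over its legs, 30 high, walls 3 mm, about 0.14 kg. Starts on either place of the stand, leg edges on the slope, flat back outwards. x: its length, up the slope; y: its width; z: out of the flat back, square to the slope. Grasp across the 60 mm at mid length; 50 mm is free beside it.
- roof: The same channel; origin 15 mm below roof_mid along its z, in the plane of the leg edges; same axes.
- spare_mid (a point): Centre of an equal channel on the stand's other place, lying back down with its open side outwards; it stays there. x up the slope, z out of the open side.
- base_a_mid (a point): Centre (15 mm above its underside) of an equal, loose channel in the cradle's place on its own +y side (left-hand seen along its x; nearer the robot), open side up: x along its length, z up.
- base_b_mid (a point): The same for the channel in the place on its -y side (farther from the robot).
- cradle: Fixed blue cradle, 168 x 162 mm; its two channels lie along its x (roughly left-right on the bench), centred at y = +40 and -40 mm (20 mm apart). Origin: centre of its underside, on the worktop; z up. Trough floors 8 mm, upturned leg tops 35 mm above it. Nested, the moved channel is centred over the origin along x (either way round), its centre 23 mm up; 37 mm is then left for a finger on each side of it.
- stand: Fixed grey stand, 240 mm wide, 100 mm high; its slope faces the right of the bench and rises to the left at 0.45 rad (26 degrees) from level, with a 14 mm ledge at the low edge. Origin: on the worktop under its middle; x level, the way the slope rises; y its width; z up. Two places, 57.5 mm either side of its middle.
- tape: Roll of tan tape lying flat, 104 mm across, 25 mm high; origin under its centre. Bystander. To the right of it stands a monitor, 0.6 m and more ahead of the robot and some 0.3 to 0.6 m to its right: pass it on the near side.
- timer: White bench timer, 50 x 75 x 62 mm, standing; origin under its centre. Bystander.
- driver: Orange-handled screwdriver, lying, about 180 mm long; origin under its centre. Bystander.

How it is judged:
On the way:
1. the channel is held clear of the stand (contact force between the fingers and roof above 1 N and contact force between roof and stand below 0.1 N and distance of roof_mid from where it was at the start of the episode above 0.04 m), for 0.2 s.
At the end, for the whole second after the job is handed in: The channel rests released, open side down, a leg in each trough: centre under 27 mm above the cradle's underside, within 15 mm lengthwise, 16 mm sideways, 0.12 rad of the cradle, level to 0.06 rad; both upturned channels flat in the cradle, moved under 15 mm (x of roof_mid in the frame of cradle between -0.015 and 0.015 m and y of roof_mid in the frame of cradle between -0.016 and 0.016 m and z of roof_mid in the frame of cradle below 0.027 m and angle between each of roof_mid, base_a_mid, base_b_mid's own z axis and vertical below 0.06 rad and angle between the x axis of roof_mid and the x axis of cradle, either way round below 0.12 rad and z of each of base_a_mid, base_b_mid in the frame of cradle below 0.024 m and distance of each of base_a_mid, base_b_mid from where it was at the start of the episode below 0.015 m and contact force between the fingers and roof below 0.1 N and linear speed of roof below 0.02 m/s); the robot touches nothing.
It fails at once if the other channel on the stand is shifted by more than 20 mm (distance of spare_mid from where it was at the start of the episode above 0.02 m).
It fails at once if the channel falls freely from more than about 4 cm (over 0.9 m/s while no finger touches it) (linear speed of roof above 0.9 m/s and contact force between the fingers and roof below 0.05 N).
It fails at once if the tape roll, timer or screwdriver is shifted by more than 30 mm (distance of any of tape, timer, driver from where it was at the start of the episode above 0.03 m).
It also fails if it takes over 38 s, if anything falls off the work surface, if the arm or the gripper's body presses on something with over 40 N, if the wrist force passes 120 N, or if a joint passes its speed limit or range.

ROBOT

A 7-joint arm with a two-finger parallel gripper is mounted at the origin on a cart in front of the work surface, level with it; the furniture and walls round the work are solid. World frame = base frame: x ahead of the robot, y to its left, z up, the work surface at z = 0. Lengths are in m, angles in rad, forces in N, time in s.
With the tool pointing down it reaches from about 0.425 to 0.925 m from the base axis. Payload 6.8 kg.
Tool frame: the origin (TCP) lies midway between the tips of the shut fingers; the grasp point (between the pads) lies r.grasp_offset behind it (r.grasp_offset is the distance from the TCP to the grasp point, in m); z points along the fingers, y is the direction in which the jaws open and shut (so a half turn about z gives the same grasp; the last joint's range is limited). The gripper opens to 85 mm and grips with 20 to 120 N. Pads are 22 mm wide; open, the fingers measure 114 mm over their backs; the gripper's body (76 mm by 85 mm) begins 54 mm behind the grasp point. The pads swing forward as they close: fully open they stand 13 mm farther back than shut.
Start: joints at [1.206, 0.477, 0.022, 1.555, -0.011, 1.109, -0.083], TCP at [0.171, -0.653, 0.231] pointing down, gripper open.
Joint ranges: [-2.96, 2.96], [-0.34, 2.1], [-1.41, 1.46], [0.24, 2.44], [-1.37, 4.51], [0.17, 1.92], [-2.96, 2.96]. Speed limits (rad/s): [2.39, 2.39, 3.14, 3.14, 3.14, 3.14, 3.14].

INTERFACE

Orientations are given as a rotation vector (axis times angle).
In Python, from bench import r gives the robot as it stands. The module is installed in compiled form; this text tells all that it offers.
- The arm moves only by the tool send_rows, never from a script. Its argument "moves" is one flat list of numbers, 4 for each row, row after row: the shift along the tool's x, y, z in mm, then the turn about the tool's z in degrees. A call has 1 to 8 rows; each row is the pose to reach, as a shift and turn from the pose commanded when the call began, along the tool's axes at that moment; what a row does not reach only later rows make up. A row lasts 1/8 s, in which the tool goes at most 62.5 mm and 10.7 degrees, less where a joint would pass 70% of its speed; a pose out of reach is approached as far as the arm can. A call with a gripper value outside its range is refused whole. "hand" is the closure, from 0 (fully open) to 1 (shut), set as the call begins (left out, the last holds). The fingers move at their own pace and stop on an object; "newtons" is the grip in N (left out, the last holds). Time passes only in rows, so rows that repeat a pose let the fingers close. It gives the time, the measured TCP pose, the force and the opening at its end, in the units of the state.
- r.get_obs(): the state, without advancing time (a new reading comes with each control period).
- r.grab_frame(name): name is "scene" or "top"; returns a dict with "img" (420x560x3 uint8, red, green, blue), "mtx" (3x3 intrinsics, pixels), "D" ([k1, k2, p1, p2, k3] as OpenCV has them; the pictures are not rectified), "world_to_cam" (4x4, takes a point from world to camera coordinates). Camera axes: x right, y up, looking along -z (the intrinsics and any distortion apply to the point x, -y, -z); pixel columns grow to the right and rows downward; lengths in m; the calibration is good to about 2 mm. A picture is of the moment at which its call begins. There is no depth.
- r.hand_in(): hands the job in, once; it reports no verdict.
The state is a dict: "clock": time; "joints": joint angles; "qvel": joint speeds; "tau": joint torques, N m; "tcp_pos": TCP position; "orientation": TCP orientation; "contact_force": force on the tool from outside, world axes, zero at the start; "moment": the same for the moment, N m; "grip_width": finger opening in m.
Only numpy, scipy, OpenCV 4.12 (cv2) and the standard library are available. Lean on these libraries where they do the work, as an engineer would, in place of code of your own. Each camera call takes 0.05 s, during which the arm holds its last target.

## Working session

There is one attempt and no reset: what is moved stays moved. The work goes in short steps, Python scripts to look and compute and a tool call to move; the robot and the scene stay as the last step left them, time stands still between calls to the robot, and variables do not carry over. Pictures are saved under pics/ and viewed, and the job is handed in when it is done.

Besides the shell and the picture viewer there is one more tool, called as a command line: name --argument value ..., lists and objects as JSON in quotes. send_rows: Moves the arm, as the interface text tells. Its arguments: {"type":"object","properties":{"moves":{"type":"array"},"hand":{"type":"number"},"newtons":{"type":"number"}},"required":["moves"]}

```bash
mkdir -p pics; python3 - <<'E'
from bench import r
import cv2,numpy as np,json
o=r.get_obs();print(o, r.grasp_offset)
for n in("scene","top"):
    f=r.grab_frame(n);cv2.imwrite(f"pics/{n}0.png",f["img"][:,:,::-1]);np.savez(f"{n}0.npz",**f)
    print(n,f["mtx"],f["D"],f["world_to_cam"])
E
```

```text
{'clock': 0.0, 'joints': array([ 1.20592108,  0.47783361,  0.02233301,  1.55645763, -0.011505  ,
        1.10931714, -0.08309196]), 'qvel': array([ 7.29230402e-04,  6.51610269e-04,  2.75538159e-04, -5.22958594e-05,
        9.89111861e-04, -5.15375146e-04,  6.46146006e-04]), 'tau': array([-9.92884998e-04, -5.96445894e+01,  1.60778783e+00, -2.81196249e+01,
        1.24112071e-02,  9.38688027e-03,  3.48949072e-06]), 'tcp_pos': array([ 0.17126149, -0.65228782,  0.23030052]), 'orientation': array([-3.11389444e+00, -4.02049435e-01,  5.87550356e-04]), 'contact_force': array([-0.18163814, -0.3021331 ,  0.24919974]), 'moment': array([ 0.01609765, -0.00273571, -0.04531111]), 'grip_width': 0.08523463807625578} 0.0187
scene [[505.96108054   0.         279.25583938]
 [  0.         505.96108054 206.04422882]
 [  0.           0.           1.        ]] [-0.10890287  0.          0.          0.          0.        ] [[-6.84788347e-01 -7.28741884e-01 -4.32936342e-04  4.44794328e-01]
 [ 6.35840986e-01 -5.97780748e-01  4.88225787e-01 -3.70126089e-01]
 [-3.56049381e-01  3.34056051e-01  8.72717247e-01 -1.11480337e+00]
 [ 0.00000000e+00  0.00000000e+00  0.00000000e+00  1.00000000e+00]]
top [[397.60586956   0.         279.59948323]
 [  0.         397.60586956 212.29233575]
 [  0.           0.           1.        ]] [-0.01738725  0.          0.          0.          0.        ] [[-0.0114867  -0.9997096   0.02118413  0.06548052]
 [ 0.9969348  -0.00981004  0.07761935 -0.57767635]
 [-0.07738899  0.02201078  0.99675798 -1.01772365]
 [ 0.          0.          0.          1.        ]]
```

View pics/scene0.png

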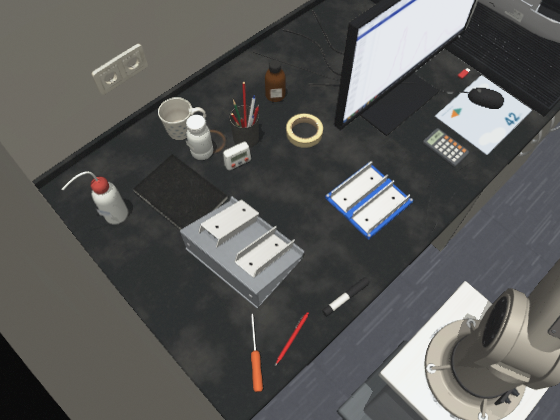

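View pics/top0.png

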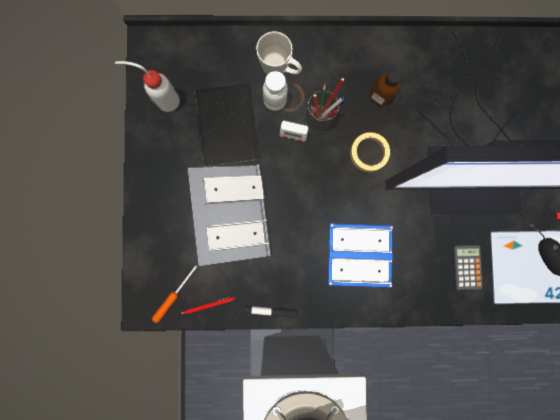

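```bash
python3 - <<'E'
import cv2
a=cv2.imread("pics/scene0.png")[185:310,170:420];cv2.imwrite("pics/s_crop.png",cv2.resize(a,None,fx=3.2,fy=3.2,interpolation=cv2.INTER_CUBIC))
a=cv2.imread("pics/top0.png")[155:300,180:400];cv2.imwrite("pics/t_crop.png",cv2.resize(a,None,fx=3.6,fy=3.6,interpolation=cv2.INTER_CUBIC))
E
```

```text
(no output)
```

View pics/s_crop.png

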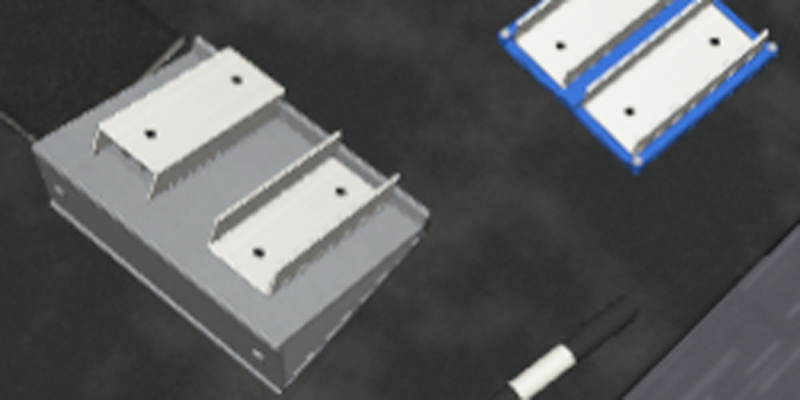

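View pics/t_crop.png

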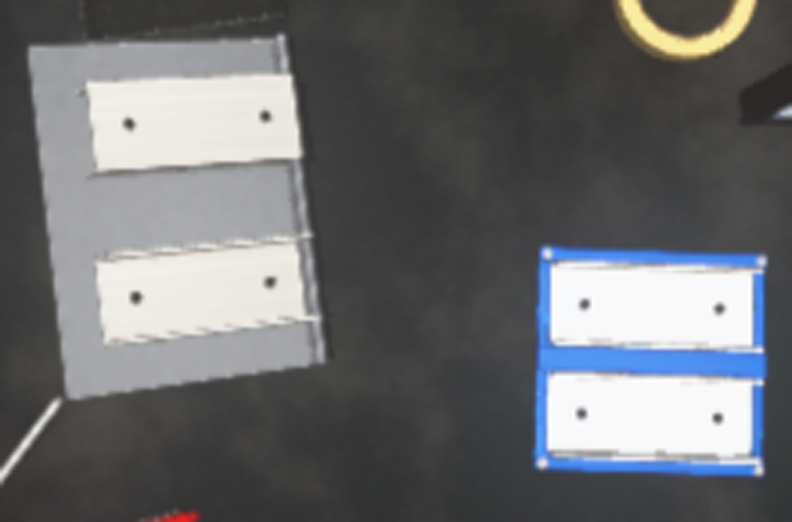

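```bash
cat > h.py <<'E'
import cv2,numpy as np
def load(n): return dict(np.load(n+".npz"))
def ray(f,uv):
    p=cv2.undistortPoints(np.array([[uv]],float),f["mtx"],f["D"])[0,0]
    T=f["world_to_cam"];R=T[:3,:3];d=R.T@np.array([p[0],-p[1],-1]);return -R.T@T[:3,3],d/np.linalg.norm(d)
def plane(f,uv,z):
    c,d=ray(f,uv);return c+d*(z-c[2])/d[2]
def tri(f,a,g,b):
    c1,d1=ray(f,a);c2,d2=ray(g,b)
    s=np.linalg.lstsq(np.c_[d1,-d2],c2-c1,rcond=None)[0]
    p,q=c1+s[0]*d1,c2+s[1]*d2;return (p+q)/2,np.linalg.norm(p-q)
def holes(f,box):
    x0,y0,x1,y1=box;K=4
    g=cv2.cvtColor(f["img"],cv2.COLOR_RGB2GRAY)[y0:y1,x0:x1]
    bh=cv2.morphologyEx(g,cv2.MORPH_BLACKHAT,np.ones((7,7)))
    n,l,s,c=cv2.connectedComponentsWithStats((bh>70).astype(np.uint8))
    out=[]
    for i in range(1,n):
        if 3<=s[i,4]<=25 and max(s[i,2:4])<=6:
            m=l==i; m=cv2.dilate(m.astype(np.uint8),np.ones((3,3)))>0
            yy,xx=np.nonzero(m);w=bh[m].astype(float)
            out.append((round((xx*w).sum()/w.sum()+x0,2),round((yy*w).sum()/w.sum()+y0,2)))
    return out
E
python3 - <<'E'
from h import *
s,t=load("scene0"),load("top0")
print("scene",holes(s,(170,160,420,310)));print("top",holes(t,(180,155,400,300)))
E
```

```text
scene [(np.float64(369.18), np.float64(160.62)), (np.float64(383.03), np.float64(175.38)), (np.float64(371.28), np.float64(177.91)), (np.float64(390.39), np.float64(180.3)), (np.float64(405.11), np.float64(195.22)), (np.float64(392.87), np.float64(197.55)), (np.float64(407.88), np.float64(198.37)), (np.float64(344.69), np.float64(198.84)), (np.float64(223.76), np.float64(202.63)), (np.float64(243.5), np.float64(209.51)), (np.float64(366.27), np.float64(219.41)), (np.float64(202.09), np.float64(228.32)), (np.float64(216.56), np.float64(226.43)), (np.float64(290.61), np.float64(239.32)), (np.float64(286.89), np.float64(241.99)), (np.float64(276.01), np.float64(244.44)), (np.float64(250.4), np.float64(263.54)), (np.float64(250.81), np.float64(291.93)), (np.float64(248.39), np.float64(297.25)), (np.float64(337.07), np.float64(308.29)), (np.float64(256.03), np.float64(308.27)), (np.float64(331.16), np.float64(308.35))]
top [(np.float64(357.82), np.float64(155.7)), (np.float64(253.28), np.float64(186.86)), (np.float64(215.39), np.float64(189.0)), (np.float64(254.62), np.float64(232.94)), (np.float64(217.31), np.float64(237.2)), (np.float64(341.89), np.float64(239.07)), (np.float64(379.38), np.float64(240.32)), (np.float64(341.08), np.float64(269.45)), (np.float64(378.9), np.float64(270.72)), (np.float64(180.69), np.float64(282.23))]
```

```bash
python3 - <<'E'
from h import *
s,t=load("scene0"),load("top0")
M={"roof_lo":((243.5,209.51),(253.28,186.86)),"roof_hi":((216.56,226.43),(215.39,189.)),
"sp_lo":((276.01,244.44),(254.62,232.94)),"sp_hi":((250.4,263.54),(217.31,237.2)),
"b_R":((371.28,177.91),(379.38,240.32)),"b_L":((344.69,198.84),(341.89,239.07)),
"a_R":((392.87,197.55),(378.9,270.72)),"a_L":((366.27,219.41),(341.08,269.45))}
P={}
for k,(a,b) in M.items():
    p,e=tri(s,a,t,b);P[k]=p;print(k,p.round(4),round(e,4))
for k in("b_R","b_L","a_R","a_L"):print(k,"z=.008 top/scene",plane(t,M[k][1],.008).round(4),plane(s,M[k][0],.008).round(4))
def seg(a,b):
    d=P[a]-P[b];print(a,b,"mid",((P[a]+P[b])/2).round(4),"len",np.linalg.norm(d).round(4),"yaw",np.degrees(np.arctan2(d[1],d[0])).round(2),"pitch",np.degrees(np.arcsin(d[2]/np.linalg.norm(d))).round(2))
seg("roof_hi","roof_lo");seg("sp_hi","sp_lo");seg("b_L","b_R");seg("a_L","a_R")
c=sum(P[k] for k in("b_R","b_L","a_R","a_L"))/4;print("cradle",c)
E
```

```text
roof_lo [0.6415 0.1268 0.06  ] 0.0027
roof_hi [0.6309 0.2162 0.1035] 0.0026
sp_lo [0.5258 0.1253 0.0352] 0.0027
sp_hi [0.5152 0.2148 0.08  ] 0.0029
b_R [ 0.5032 -0.2037  0.0085] 0.0026
b_L [ 0.5077 -0.1039  0.0083] 0.0028
a_R [ 0.4233 -0.2001  0.008 ] 0.0028
a_L [ 0.428  -0.1     0.0081] 0.0027
b_R z=.008 top/scene [ 0.5023 -0.2048  0.008 ] [ 0.5041 -0.2029  0.008 ]
b_L z=.008 top/scene [ 0.5067 -0.105   0.008 ] [ 0.5088 -0.103   0.008 ]
a_R z=.008 top/scene [ 0.4223 -0.2011  0.008 ] [ 0.4242 -0.1989  0.008 ]
a_L z=.008 top/scene [ 0.427 -0.101  0.008] [ 0.4289 -0.099   0.008 ]
roof_hi roof_lo mid [0.6362 0.1715 0.0817] len 0.1 yaw 96.8 pitch 25.79
sp_hi sp_lo mid [0.5205 0.17   0.0576] len 0.1007 yaw 96.7 pitch 26.41
b_L b_R mid [ 0.5055 -0.1538  0.0084] len 0.0999 yaw 87.37 pitch -0.12
a_L a_R mid [ 0.4257 -0.15    0.008 ] len 0.1002 yaw 87.3 pitch 0.09
cradle [ 0.46555596 -0.15192822  0.00819914]
```

```bash
cat >> h.py <<'E'
from scipy.spatial.transform import Rotation as Ro
def to(o,p,yawy):
    "shift/turn to reach TCP p with tool y along world yaw yawy (deg, mod 180)"
    R=Ro.from_rotvec(o["orientation"]).as_matrix()
    cur=np.degrees(np.arctan2(R[1,1],R[0,1])); d=(yawy-cur+90)%180-90
    return (R.T@(np.array(p)-o["tcp_pos"])*1e3).round(1),"turn",round(-d if R[2,2]<0 else d,2),"yawy",cur.round(2)
E
python3 - <<'E'
from h import *; from bench import r
o=r.get_obs();print(Ro.from_rotvec(o["orientation"]).as_matrix().round(3))
for p in([.30,-.45,.23],[.46,-.2,.22],[.6355,.177,.20],[.6355,.177,.058]):print(p,to(o,p,6.8))
E
```

```text
[[ 0.967  0.254 -0.001]
 [ 0.254 -0.967  0.002]
 [-0.    -0.002 -1.   ]]
[0.3, -0.45, 0.23] (array([ 175.9, -163. ,    0.7]), 'turn', np.float64(-82.09), 'yawy', np.float64(-75.29))
[0.46, -0.2, 0.22] (array([ 394.1, -364.2,   11. ]), 'turn', np.float64(-82.09), 'yawy', np.float64(-75.29))
[0.6355, 0.177, 0.2] (array([ 659.6, -684.2,   31.5]), 'turn', np.float64(-82.09), 'yawy', np.float64(-75.29))
[0.6355, 0.177, 0.058] (array([ 659.7, -684. ,  173.5]), 'turn', np.float64(-82.09), 'yawy', np.float64(-75.29))
```

send_rows --moves '[44,-41,0,-6,88,-82,0,-12,132,-122,0,-18,176,-163,0,-25,220,-204,2,-32,264,-245,4,-39,308,-286,6,-46,352,-326,8,-53]' --hand 0 --newtons 40

```text
clock: 1.1
tcp_pos: [0.4297, -0.2464, 0.2232]
orientation: [2.605, 1.755, -0.0]
contact_force: [1.2, 0.2, 0.3]
grip_width: 0.0854
```

```bash
python3 - <<'E'
from h import *; from bench import r
o=r.get_obs();print(o["clock"],o["tcp_pos"],o["joints"].round(2),o["grip_width"])
for p in([.6355,.177,.20],[.6355,.177,.058]):print(p,to(o,p,6.8))
E
```

```text
1.1 [ 0.42965544 -0.24642265  0.22320379] [ 0.72  0.22 -0.37  1.96  0.09  0.98 -0.08] 0.08535177676339117
[0.6355, 0.177, 0.2] (array([469.7,  31.7,  23.1]), 'turn', np.float64(-28.87), 'yawy', np.float64(-22.07))
[0.6355, 0.177, 0.058] (array([469.8,  31.7, 165.1]), 'turn', np.float64(-28.87), 'yawy', np.float64(-22.07))
```

send_rows --moves '[58,4,2,-4,116,8,5,-8,174,12,8,-12,232,16,11,-16,290,20,14,-20,348,24,17,-24,406,28,20,-27,462,31,23,-29]'

```text
clock: 2.1
tcp_pos: [0.6336, 0.169, 0.1997]
orientation: [-2.086, -2.349, 0.001]
contact_force: [1.1, 0.5, 0.4]
grip_width: 0.0854
```

send_rows --moves '[0,0,0,0,0,0,0,0]'

```text
clock: 2.35
tcp_pos: [0.6327, 0.1671, 0.1995]
orientation: [-2.087, -2.347, 0.002]
contact_force: [0.5, -1.2, -0.6]
grip_width: 0.0856
```

```bash
python3 - <<'E'
from h import *; from bench import r
o=r.get_obs();print(o["clock"],o["tcp_pos"],o["joints"].round(2),o["grip_width"])
for p in([.6355,.177,.20],[.6355,.177,.058]):print(p,to(o,p,6.8))
E
```

```text
2.35 [0.63267993 0.16706194 0.19953005] [ 0.06  0.54 -0.58  1.61  0.32  1.1  -0.49] 0.08558857383155266
[0.6355, 0.177, 0.2] (array([ 9.5,  4. , -0.5]), 'turn', np.float64(-0.09), 'yawy', np.float64(6.71))
[0.6355, 0.177, 0.058] (array([  9.6,   4.2, 141.5]), 'turn', np.float64(-0.09), 'yawy', np.float64(6.71))
```

send_rows --moves '[9.5,4,20,0,9.5,4,50,0,9.5,4,80,0,9.5,4,100,0,9.5,4,100,0]'

```text
clock: 2.98
tcp_pos: [0.6346, 0.1765, 0.0982]
orientation: [-2.087, -2.346, 0.005]
contact_force: [-0.3, -0.1, 0.0]
grip_width: 0.0852
```

```bash
python3 - <<'E'
from h import *; from bench import r
o=r.get_obs();print(o["clock"],o["tcp_pos"],o["contact_force"],to(o,[.6355,.177,.058],6.8))
for n in("scene","top"):
    f=r.grab_frame(n);a=f["img"][:,:,::-1]
    a=a[120:300,150:350] if n=="scene" else a[130:280,170:300]
    cv2.imwrite(f"pics/{n}1.png",cv2.resize(a,None,fx=3,fy=3,interpolation=cv2.INTER_CUBIC))
E
```

```text
2.975 [0.63464365 0.17647143 0.09818996] [-0.29846912 -0.10882386  0.00472483] (array([ 0.5,  1.1, 40.2]), 'turn', np.float64(-0.12), 'yawy', np.float64(6.68))
```

View pics/scene1.png

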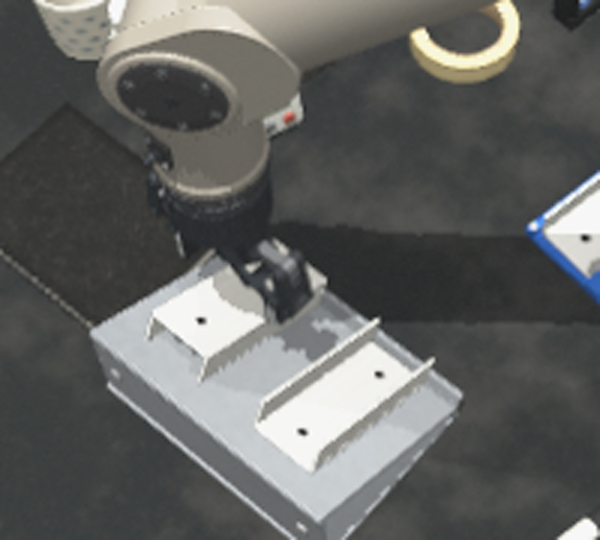

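The gripper straddles the far, back-outward channel: its near finger is at about (290,290) in the crop, between the two channels. Going down and closing.

send_rows --moves '[0.5,1,15,0,0.5,1,28,0,0.5,1,38,0,0.5,1,40,0,0.5,1,40,0]'

```text
clock: 3.7
tcp_pos: [0.6368, 0.1782, 0.0602]
orientation: [-2.087, -2.348, 0.0]
contact_force: [0.5, 0.5, -0.0]
grip_width: 0.0853
```

send_rows --moves '[0,0,0,0,0,0,0,0,0,0,0,0,0,0,0,0,0,0,0,0,0,0,0,0]' --hand 1 --newtons 40

```text
clock: 4.45
tcp_pos: [0.6373, 0.1782, 0.061]
orientation: [2.087, 2.347, 0.001]
contact_force: [-1.2, -0.3, 6.0]
grip_width: 0.0593
```

send_rows --moves '[0,0,-10,0,0,0,-30,0,0,0,-60,0,0,0,-90,0,0,0,-120,0,0,0,-130,0,0,0,-130,0]'

```text
clock: 5.32
tcp_pos: [0.637, 0.1781, 0.1909]
orientation: [2.087, 2.347, 0.001]
contact_force: [1.0, -0.7, -1.7]
grip_width: 0.059
```

```bash
python3 - <<'E'
from h import *; from bench import r
o=r.get_obs();print(o["clock"],o["tcp_pos"],o["grip_width"],o["joints"].round(2),to(o,[.4655,-.17,.12],-2.65),to(o,[.4655,-.15,.19],-2.65))
for n in("scene","top"):
    f=r.grab_frame(n);a=f["img"][:,:,::-1]
    a=a[100:300,150:350] if n=="scene" else a[130:280,170:300]
    cv2.imwrite(f"pics/{n}2.png",cv2.resize(a,None,fx=3,fy=3,interpolation=cv2.INTER_CUBIC))
E
```

```text
5.325 [0.63697682 0.17811944 0.19094953] 0.05904005452695717 [ 0.04  0.56 -0.58  1.6   0.33  1.09 -0.51] (array([-325.7, -211.1,   70.7]), 'turn', np.float64(9.36), 'yawy', np.float64(6.71)) (array([-305.8, -208.7,    0.7]), 'turn', np.float64(9.36), 'yawy', np.float64(6.71))
```

View pics/scene2.png

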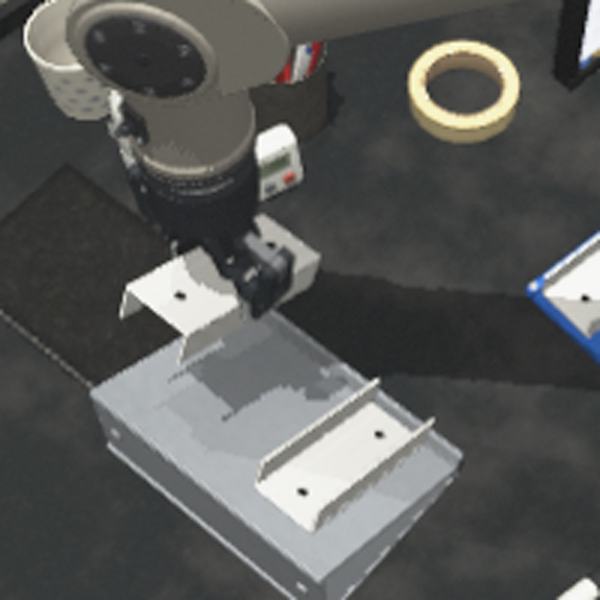

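The channel is held level across the jaws and still pitched about 26° on the pads, clear of the stand; the spare has not moved. Carrying it to the cradle.

send_rows --moves '[-40,-26,-5,1,-81,-53,-5,2,-122,-79,-5,4,-163,-105,0,5,-204,-132,5,7,-245,-158,20,8,-286,-184,35,9,-324,-211,51,9.4]'

```text
clock: 6.42
tcp_pos: [0.4636, -0.1698, 0.138]
orientation: [-2.273, -2.167, 0.001]
contact_force: [-0.1, -1.0, -1.7]
grip_width: 0.0593
```

send_rows --moves '[0,0,0,0,0,0,0,0,0,0,0,0]'

```text
clock: 6.8
tcp_pos: [0.466, -0.167, 0.1394]
orientation: [2.27, 2.171, 0.001]
contact_force: [0.2, 0.7, -1.5]
grip_width: 0.059
```

```bash
python3 - <<'E'
from h import *; from bench import r
o=r.get_obs();print(o["clock"],o["tcp_pos"],o["grip_width"],o["joints"].round(2),o["contact_force"].round(1));
for p in([.4648,-.168,.055],[.4655,-.152,.015]):print(to(o,p,-2.65))
for n in("scene","top"):
    f=r.grab_frame(n);np.savez(f"{n}3.npz",**f);a=f["img"][:,:,::-1]
    a=a[100:270,280:480] if n=="scene" else a[180:310,290:440]
    cv2.imwrite(f"pics/{n}3.png",cv2.resize(a,None,fx=3.5,fy=3.5,interpolation=cv2.INTER_CUBIC))
E
```

```text
6.8 [ 0.46596176 -0.16697242  0.13943617] 0.05902186208923872 [ 0.64  0.34 -0.5   2.04  0.23  0.81 -0.04] [ 0.2  0.7 -1.5]
(array([-1.1, -1.2, 84.4]), 'turn', np.float64(0.1), 'yawy', np.float64(-2.55))
(array([ 14.9,  -1.2, 124.4]), 'turn', np.float64(0.1), 'yawy', np.float64(-2.55))
```

View pics/scene3.png

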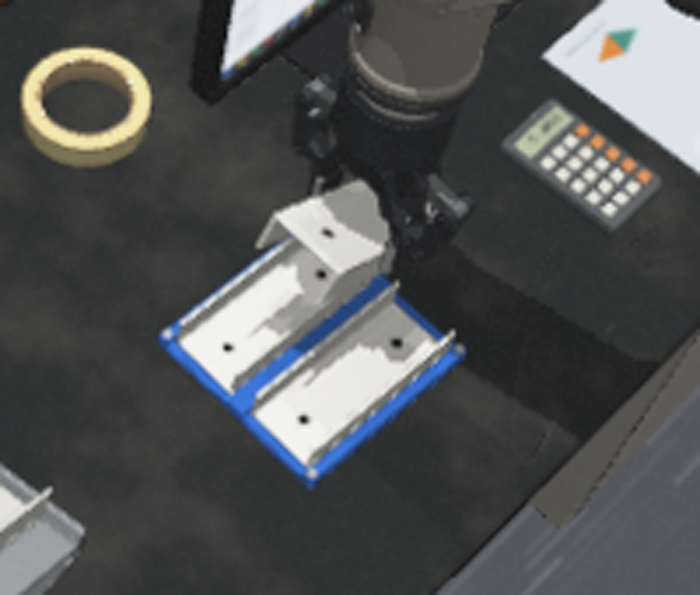

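View pics/top3.png

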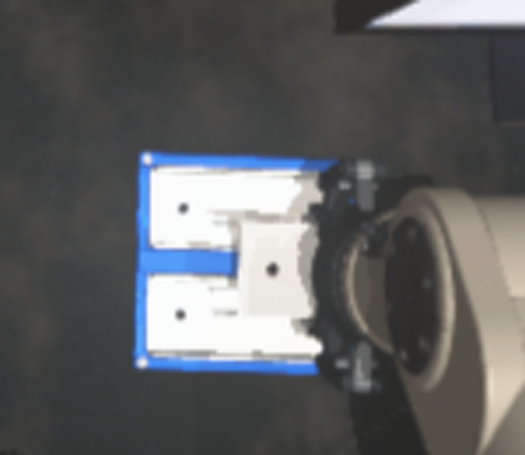

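```bash
python3 - <<'E'
from h import *
s,t=load("scene3"),load("top3")
a=[h for h in holes(s,(350,150,400,185))];b=holes(t,(355,245,380,265));print(a,b)
for x in a:
  for y in b: print(x,y,tri(s,x,t,y))
E
```

```text
[(np.float64(373.19), np.float64(166.11)), (np.float64(371.35), np.float64(177.9))] [(np.float64(367.4), np.float64(256.6))]
(np.float64(373.19), np.float64(166.11)) (np.float64(367.4), np.float64(256.6)) (array([ 0.46699226, -0.12860393,  0.18188148]), np.float64(0.0026139938546978496))
(np.float64(371.35), np.float64(177.9)) (np.float64(367.4), np.float64(256.6)) (array([ 0.46679609, -0.14189549,  0.11738674]), np.float64(0.008783797795740397))
```

The camera puts the held high-end hole at (0.467, −0.129, 0.182), so pitch is still 26° with no slip and it is laterally centred on the cradle axis. First lower it to just above touching.

send_rows --moves '[0,0,20,0,0,-0.5,45,0,0,-1,65,0,0,-1,80,0,0,-1,86,0,0,-1,86,0,0,-1,86,0]'

```text
clock: 7.78
tcp_pos: [0.4647, -0.1684, 0.0539]
orientation: [2.272, 2.168, 0.001]
contact_force: [-0.1, -0.6, -1.4]
grip_width: 0.0594
```

send_rows --moves '[0,0,3,0,0,0,5,0,1.5,0,8,0,3,0,11,0,4.5,0,13,0,4.5,0,13,0]' --newtons 20

```text
clock: 8.52
tcp_pos: [0.4647, -0.1636, 0.0405]
orientation: [2.272, 2.169, 0.0]
contact_force: [-0.8, 0.5, 5.0]
grip_width: 0.059
```

```bash
python3 - <<'E'
from h import *; from bench import r
o=r.get_obs();print(o["clock"],o["tcp_pos"],o["grip_width"],o["contact_force"].round(1));
print(to(o,[.4655,-.149,.015],-2.65))
for n in("scene","top"):
    f=r.grab_frame(n);np.savez(f"{n}4.npz",**f);a=f["img"][:,:,::-1]
    a=a[100:270,280:480] if n=="scene" else a[180:310,290:440]
    cv2.imwrite(f"pics/{n}4.png",cv2.resize(a,None,fx=3.5,fy=3.5,interpolation=cv2.INTER_CUBIC))
E
```

```text
8.525 [ 0.46468164 -0.16359345  0.04053757] 0.059036202205613335 [-0.8  0.5  5. ]
(array([14.6,  0.1, 25.5]), 'turn', np.float64(-0.01), 'yawy', np.float64(-2.66))
```

View pics/scene4.png

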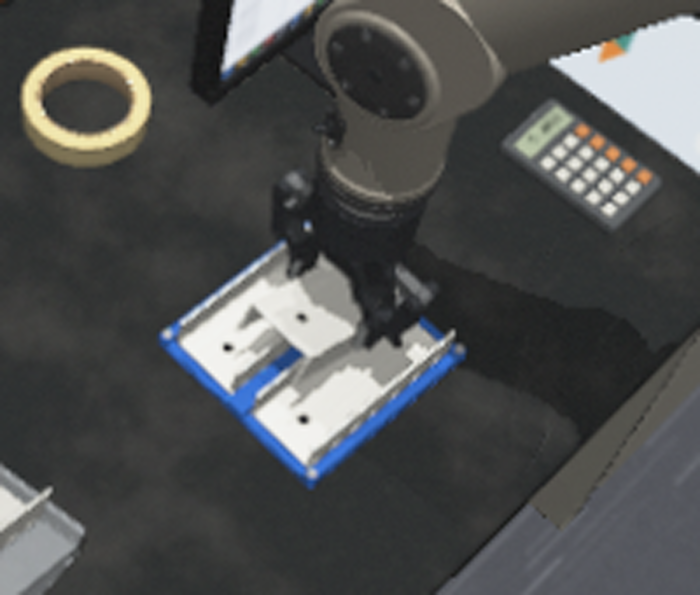

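The low end rests in the troughs (about 6 N up) with both legs over the correct troughs, and it has started to pivot. Continuing the tilt-down.

send_rows --moves '[2,0,3,0,4,0,6,0,6,0,9,0,7.5,0,12,0,9,0,14,0,10.5,0,17,0,10.5,0,17,0]'

```text
clock: 9.5
tcp_pos: [0.4652, -0.1531, 0.0233]
orientation: [2.272, 2.169, 0.001]
contact_force: [0.3, 0.9, 4.3]
grip_width: 0.059
```

```bash
python3 - <<'E'
from h import *; from bench import r
o=r.get_obs();print(o["clock"],o["tcp_pos"],o["grip_width"],o["contact_force"].round(1));
print(to(o,[.4655,-.149,.015],-2.65))
for n in("scene","top"):
    f=r.grab_frame(n);np.savez(f"{n}5.npz",**f);a=f["img"][:,:,::-1]
    a=a[100:270,280:480] if n=="scene" else a[180:310,290:440]
    cv2.imwrite(f"pics/{n}5.png",cv2.resize(a,None,fx=3.5,fy=3.5,interpolation=cv2.INTER_CUBIC))
s,t=load("scene5"),load("top5")
a=holes(s,(345,170,400,235));b=holes(t,(330,230,380,280));print(a,b)
for x in a:
  for y in b:
    p,e=tri(s,x,t,y)
    if e<.004:print(x,y,p,e)
E
```

```text
9.5 [ 0.46524706 -0.15314105  0.02330585] 0.05901130229594777 [0.3 0.9 4.3]
(array([4.1, 0.1, 8.3]), 'turn', np.float64(-0.01), 'yawy', np.float64(-2.66))
[(np.float64(345.7), np.float64(178.85)), (np.float64(398.31), np.float64(179.59)), (np.float64(361.01), np.float64(183.33)), (np.float64(346.41), np.float64(199.5)), (np.float64(360.38), np.float64(198.5)), (np.float64(380.92), np.float64(203.22)), (np.float64(398.09), np.float64(205.67)), (np.float64(366.3), np.float64(219.39)), (np.float64(366.31), np.float64(233.12))] [(np.float64(376.46), np.float64(231.08)), (np.float64(363.42), np.float64(233.37)), (np.float64(341.91), np.float64(239.07)), (np.float64(359.98), np.float64(242.13)), (np.float64(348.11), np.float64(255.21)), (np.float64(341.08), np.float64(269.45)), (np.float64(359.53), np.float64(268.55)), (np.float64(378.09), np.float64(277.88))]
(np.float64(345.7), np.float64(178.85)) (np.float64(341.91), np.float64(239.07)) [ 0.50569341 -0.08309766  0.13107398] 3.1808425009721865e-05
(np.float64(361.01), np.float64(183.33)) (np.float64(359.98), np.float64(242.13)) [ 0.49741
[... 476 characters left out ...]
p.float64(360.38), np.float64(198.5)) (np.float64(348.11), np.float64(255.21)) [ 0.46659631 -0.11051883  0.054141  ] 0.002936196674837398
(np.float64(398.09), np.float64(205.67)) (np.float64(378.09), np.float64(277.88)) [ 0.40259138 -0.20304029 -0.01256082] 0.002246486198821707
(np.float64(366.3), np.float64(219.39)) (np.float64(376.46), np.float64(231.08)) [ 0.53750929 -0.31371542 -0.42258865] 0.0033406161355736103
(np.float64(366.3), np.float64(219.39)) (np.float64(341.08), np.float64(269.45)) [ 0.4279931  -0.10001385  0.0082418 ] 0.002632720351727568
(np.float64(366.31), np.float64(233.12)) (np.float64(376.46), np.float64(231.08)) [ 0.54315953 -0.36309607 -0.60966678] 0.001958779188947864
```

View pics/scene5.png

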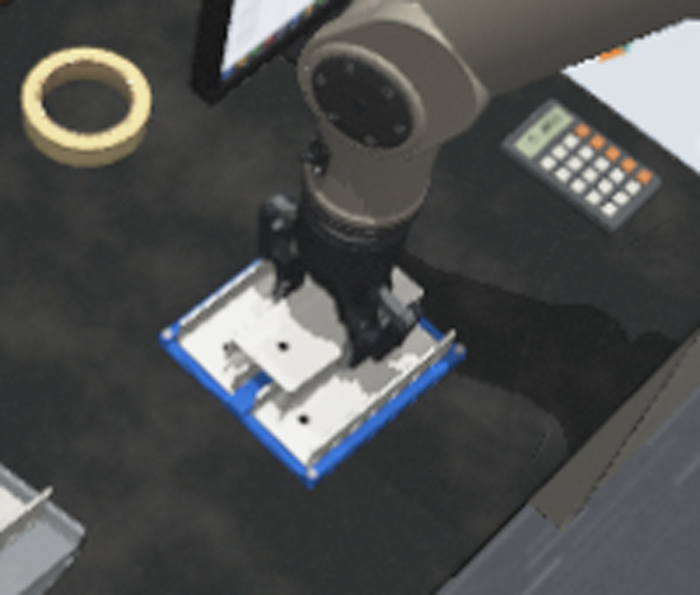

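Pitch is down to about 7.5°, with the high-end hole at (0.467, −0.111, 0.054). Finishing the last 8–9 mm, shifting 6 mm along the length.

send_rows --moves '[1.5,0,2,0,3,0,4,0,4.5,0,6,0,6,0,8,0,6,0,9,0,6,0,9,0]'

```text
clock: 10.35
tcp_pos: [0.4648, -0.1471, 0.0141]
orientation: [-2.272, -2.168, 0.0]
contact_force: [1.1, -0.7, 2.3]
grip_width: 0.0592
```

```bash
python3 - <<'E'
from h import *; from bench import r
o=r.get_obs();print(o["clock"],o["tcp_pos"],o["grip_width"],o["contact_force"].round(1));
for n in("scene","top"):
    f=r.grab_frame(n);np.savez(f"{n}6.npz",**f);a=f["img"][:,:,::-1]
    a=a[100:270,280:480] if n=="scene" else a[180:310,290:440]
    cv2.imwrite(f"pics/{n}6.png",cv2.resize(a,None,fx=3.5,fy=3.5,interpolation=cv2.INTER_CUBIC))
s,t=load("scene6"),load("top6")
a=holes(s,(345,190,370,225));b=holes(t,(335,248,352,262));print(a,b)
for x in a:
  for y in b:
    p,e=tri(s,x,t,y)
    if e<.004:print(x,y,p,e)
E
```

```text
10.35 [ 0.46481482 -0.14710812  0.01411946] 0.05923387780649219 [ 1.1 -0.7  2.3]
[(np.float64(345.65), np.float64(204.98)), (np.float64(358.13), np.float64(202.84)), (np.float64(349.17), np.float64(209.62)), (np.float64(366.25), np.float64(219.41)), (np.float64(355.93), np.float64(223.31))] [(np.float64(344.54), np.float64(255.18))]
(np.float64(358.13), np.float64(202.84)) (np.float64(344.54), np.float64(255.18)) [ 0.4662035  -0.10419845  0.04010061] 0.002556324009483821
```

View pics/scene6.png

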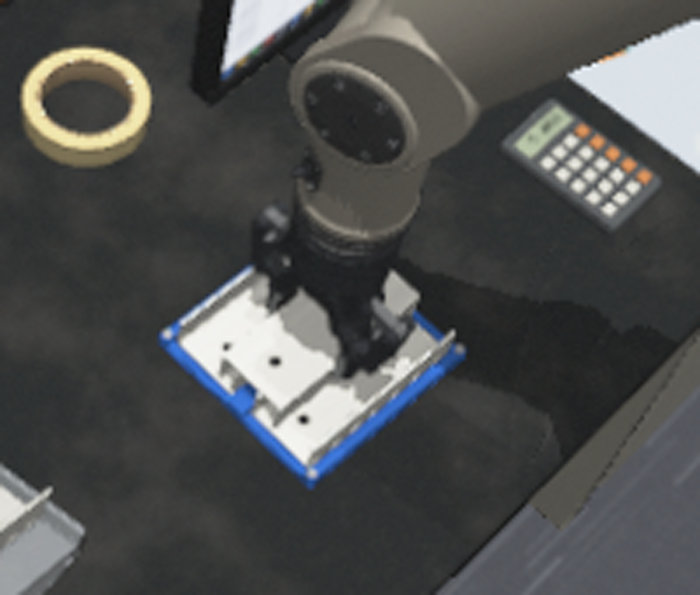

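Nearly level (hole 2 mm high, about 1°) and about 2 mm short lengthwise. One small final press, then release.

send_rows --moves '[0.5,0,1,0,1,0,2,0,1,0,2,0]'

```text
clock: 10.82
tcp_pos: [0.4649, -0.1467, 0.0126]
orientation: [2.273, 2.168, -0.001]
contact_force: [-1.6, -2.7, 9.9]
grip_width: 0.0592
```

send_rows --moves '[0,0,-1,0,0,0,-2,0,0,0,-2,0,0,0,-2,0,0,0,-2,0,0,0,-2,0]' --hand 0

```text
clock: 11.58
tcp_pos: [0.4651, -0.1463, 0.0143]
orientation: [-2.273, -2.169, 0.0]
contact_force: [-0.9, -1.2, -0.0]
grip_width: 0.0853
```

Released with no residual force. Going straight up and then clear to the near side.

send_rows --moves '[0,0,-10,0,0,0,-30,0,0,0,-60,0,0,0,-100,0,0,0,-150,0,0,0,-190,0,0,0,-190,0]'

```text
clock: 12.45
tcp_pos: [0.4672, -0.1467, 0.2081]
orientation: [2.269, 2.164, 0.005]
contact_force: [-0.3, -0.1, -0.5]
grip_width: 0.0855
```

send_rows --moves '[40,0,0,0,90,0,0,0,140,0,0,0,190,0,0,0,220,0,0,0,220,0,0,0]'

```text
clock: 13.2
tcp_pos: [0.4747, 0.0761, 0.2039]
orientation: [-2.266, -2.174, 0.0]
contact_force: [0.6, -0.0, 0.1]
grip_width: 0.0853
```

```bash
python3 - <<'E'
from h import *; from bench import r
o=r.get_obs();print(o["clock"],o["tcp_pos"],o["contact_force"].round(1));
for n in("scene","top"):
    f=r.grab_frame(n);np.savez(f"{n}7.npz",**f);a=f["img"][:,:,::-1];cv2.imwrite(f"pics/{n}7full.png",a)
    a=a[130:260,300:440] if n=="scene" else a[200:310,300:430]
    cv2.imwrite(f"pics/{n}7.png",cv2.resize(a,None,fx=4.5,fy=4.5,interpolation=cv2.INTER_CUBIC))
s,t=load("scene7"),load("top7")
a=holes(s,(335,165,410,225));b=holes(t,(335,232,390,278));print(a,b)
for x in a:
  for y in b:
    p,e=tri(s,x,t,y)
    if e<.004 and -.01<p[2]<.06:print(x,y,p,e)
E
```

```text
13.2 [0.47469121 0.07608652 0.20394816] [ 0.6 -0.   0.1]
[(np.float64(362.58), np.float64(165.69)), (np.float64(378.47), np.float64(171.35)), (np.float64(371.06), np.float64(177.67)), (np.float64(384.86), np.float64(181.73)), (np.float64(335.71), np.float64(186.37)), (np.float64(405.11), np.float64(195.21)), (np.float64(408.26), np.float64(197.44)), (np.float64(344.4), np.float64(198.61)), (np.float64(392.83), np.float64(197.52)), (np.float64(357.96), np.float64(203.33)), (np.float64(343.92), np.float64(204.5)), (np.float64(338.29), np.float64(205.5)), (np.float64(366.23), np.float64(219.41))] [(np.float64(341.91), np.float64(239.06)), (np.float64(379.39), np.float64(240.36)), (np.float64(344.23), np.float64(255.11)), (np.float64(382.89), np.float64(256.39)), (np.float64(341.07), np.float64(269.26)), (np.float64(378.91), np.float64(270.7))]
(np.float64(371.06), np.float64(177.67)) (np.float64(379.39), np.float64(240.36)) [ 0.5032768  -0.20296474  0.01036777] 0.003222869973686082
(np.float64(384.86), np.float64(181.73)) (np.float64(382.89), np.float64(256.39)) [ 0.46170548 -0.20355315  0.03779947] 0.002460475342080945
(np.float64(344.4), np.float64(198.61)) (np.float64(341.91), np.float64(239.06)) [ 0.50803473 -0.10347676  0.00966627] 0.0035707629581043098
(np.float64(392.83), np.float64(197.52)) (np.float64(378.91), np.float64(270.7)) [ 0.42338299 -0.20003276  0.00805   ] 0.002864561429507253
(np.float64(357.96), np.float64(203.33)) (np.float64(344.23), np.float64(255.11)) [ 0.46624568 -0.10388778  0.0378901 ] 0.0023441025789202492
(np.float64(366.23), np.float64(219.41)) (np.float64(341.07), np.float64(269.26)) [ 0.42836375 -0.10022186  0.00733754] 0.0024511806858973557
```

View pics/scene7full.png

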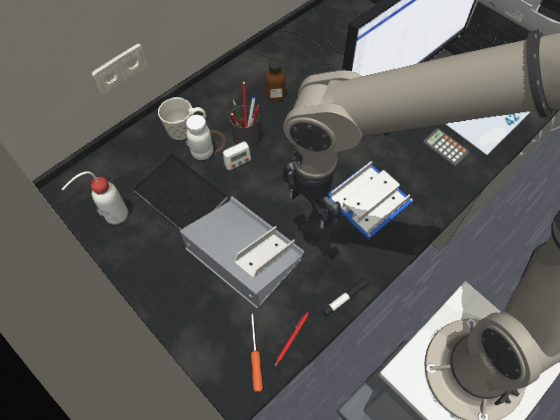

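View pics/top7.png

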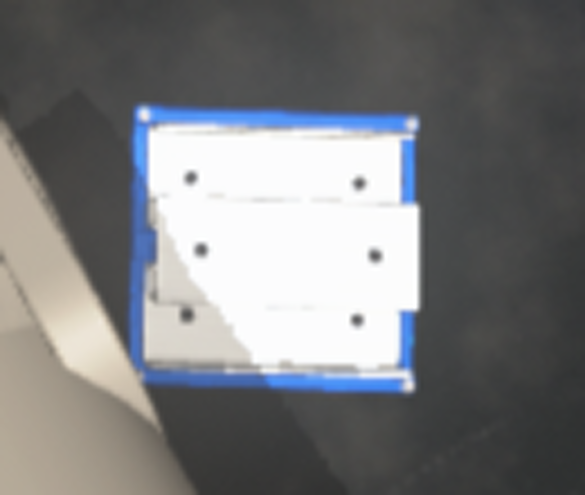

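View pics/scene7.png

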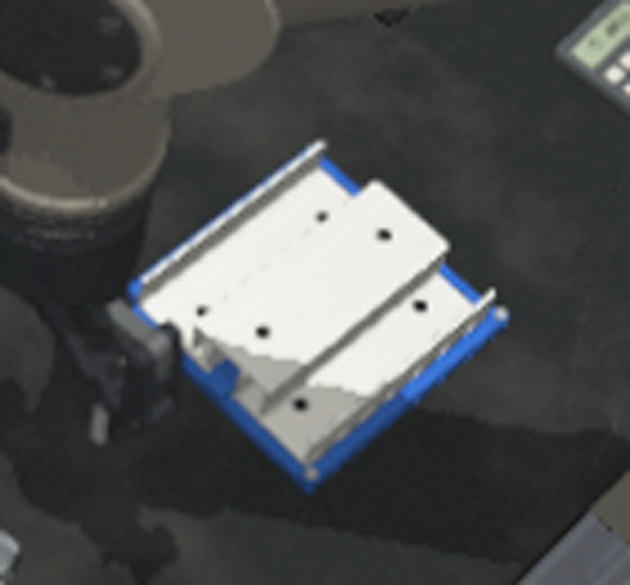

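The pictures show the roof channel nested and level. Its holes are at z = 0.0378 and 0.0379 (38 mm expected), its centre is about 2 mm from the cradle's centre in each direction, and its yaw matches. The base holes have not moved, and the spare, tape, timer and screwdriver look undisturbed.

```bash
python3 - <<'E'
from bench import r
print(r.hand_in())
E
```

```text
the job is handed in; nothing more can be done
None
```

The back-outward channel was the far one on the stand. It is now nested open side down over the two channels in the cradle, and I handed the job in at about 13 s of the 38 s. I gripped it across its width, set its low end in the troughs, tilted it level while lowering, released it and moved the arm clear.

My last checks, from triangulating the holes in both cameras:
- **Level and height:** both roof holes are 37.8–37.9 mm up, so its centre is about 23 mm above the cradle's underside.
- **Position:** it is about 2 mm off the cradle centre in length and in width, and less than 1° off in direction. I took the cradle's centre from the two base channels' holes. A rough look at the cradle's corner screws agreed to about 2 mm.
- **Base channels:** their holes are within 1 mm of the start in the horizontal. Heights read 7–10 mm against 8 mm expected, which fits the roughly 3 mm mismatch between the cameras.
- **Everything else:** by eye, the spare channel, tape, timer and screwdriver look where they were; I did not re-measure them. The contact force on the tool read about zero with the arm clear.

No check failed. The hand-in gave no verdict.

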